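Nest the kidney-shaped stone bar trays

TASK

Tidy the kidney-shaped stone trays into one nested pile: leave the deep tray where it stands, set one plain shallow tray into it, the other plain one (either may go first) into that, and the tray with the cube pockets on top. Turn each so that its outline matches the tray below the same way round and its foot drops fully home, then let go. Lower them gently, without dropping, for stone chips, and leave everything else on the ledge where it stands.

Things in the scene. Friction and masses are not known exactly. Their poses are not given: they have to be found in the camera images.
- deep_tray: Deep plain grey stone tray, bottom of the pile. Kidney outline: a capsule 56 mm wide bent 96 degrees round an arc of 58 mm radius (middle line). 60 mm tall, 0.75 kg, loose; opening 46 wide at the rim. Origin: underside, middle of the waist; x along the length, y from hollow to bulging side, z up; spans x -71 to 71, y -47 (lobe ends) to 28. A tray nested in it: origin over origin, 41 mm up.
- plain_tray_a: Plain shallow grey stone tray; outline and frame as deep_tray; 0.2 to 0.35 kg. 40 mm tall: upright collar (full outline) from z 19 to 40 over a tapered foot, 30 mm wide at the underside, 42 at z 19. Opening 46 wide at the rim, wall 5. Nested the same way round on a shallow tray its origin is 21 mm above that one's, its collar stands clear above the lower rim, and the foot has 2 mm play.
- plain_tray_b: The second plain shallow tray, the same in every respect as plain_tray_a and of the same frame.
- cube_tray: The whisky-cube tray: outline, sizes and frame as plain_tray_a, but three upright ribs (4 mm thick, reaching to 2 mm below the rim) divide it into four pockets, so that nothing nests in it: it goes on top. One rib runs along its y axis through the waist. 0.2 to 0.4 kg.
- tumbler: Bystander: a loose upright glass tumbler, 82 mm wide at the rim, 92 mm tall; origin at the centre of its underside.
- jigger: Bystander: a loose steel double-cone jigger standing upright, 45 mm across, 88 mm tall; origin at the centre of its underside.
- coasters: Bystander: a loose pile of square dark coasters on a wooden base, 100 mm square, 34 mm tall; origin at the centre of its underside.
- stopper: Bystander: the decanter's stopper, standing on its 46 mm square glass head, cork up, 60 mm tall; origin at the centre of its underside.
- tongs: Bystander: steel ice tongs lying flat, 160 mm long (along their x), 52 mm wide, 16 mm tall; origin at their middle on the ledge.
- decanter: Bystander: the empty square glass decanter, 88 mm square, 204 mm tall, loose; origin at the centre of its underside.
- ice_bucket: Fixed obstacle: white ceramic ice bucket, 160 mm across, 150 mm tall, with a flip-top lid hinged on its far (+x) side; the lid is found anywhere from shut to well open and then reaches 330 mm up. Origin at the centre of its underside.
- hook_rail: Fixed obstacle: chrome hook rail on two posts, 480 mm long along its x, 270 mm tall, with three handled glass tumblers hanging from it, reaching 80 mm to its -y side and 30 mm to its +y side. Origin on the ledge below the middle of the bar.
Things that resemble listed ones, but are neither listed nor needed, are in the scene too. Leave any green or pink look-alike of the plain_tray_b alone.

How it is judged:
By the outcome, as a careful person would: the job done as asked, in the order asked, and still so for the second after the job is handed in, with the robot touching nothing.
It also fails if it takes over 72 s, if anything falls off the work surface, if the arm or the gripper's body presses on something with over 40 N, if the wrist force passes 120 N, or if a joint passes its speed limit or range.

ROBOT

A 6-joint arm with a two-finger parallel gripper is mounted at the origin on the work surface. World frame = base frame: x ahead of the robot, y to its left, z up, the work surface at z = 0. Lengths are in m, angles in degrees, forces in N, time in s.
With the tool pointing down it reaches from about 0.375 to 0.9 m from the base axis. Payload 3.1 kg.
Tool frame: the origin (TCP) lies at the very end of the fingers, on their centre line; the grasp point (between the pads) lies 19 mm behind it (grasp_offset is the distance from the TCP to the grasp point, in m); z points along the fingers, y is the direction in which the jaws open and shut (so a half turn about z gives the same grasp; the last joint's range is limited). The gripper opens to 87 mm and grips with 3 to 60 N. Pads are 19 mm wide; open, the fingers measure 117 mm over their backs; the gripper's body (75 mm by 190 mm) begins 51 mm behind the grasp point.
Start: joints at [-85.342, 30.224, 82.088, -0, 67.689, -10.227], TCP at [0.161, -0.604, 0.223] pointing down, gripper open.
Joint ranges: [-176.69, 176.69], [-43.24, 126.21], [12.49, 139.97], [-82, 262], [0, 151.66], [-163.58, 163.58]. Speed limits (degrees/s): [159.86, 159.86, 180, 180, 180, 180].

INTERFACE

Orientations are given as a 3x3 rotation matrix whose columns are the frame's x, y, z axes.
In Python, from rig import * gives the robot as it stands. The module is installed in compiled form; this text tells all that it offers.
- The arm moves only by the tool play_rows, never from a script. Its argument "plan" is a list that holds one entry, the list of rows, each a list of 7 numbers: the shift along the world's x, y, z each as a share of 5 cm, from -1 to 1, then the turn, a rotation vector about the world's x, y, z each as a share of pi rad, from -1 to 1, then the gripper's target within -1 to 1 (fully open at 1, half-way at 0, shut at -1). A call has 1 to 12 rows; each row shifts and turns the commanded pose from where the row before left it; what a row does not reach is not made up. A row lasts 1/10 s, in which the tool goes at most 50 mm and 8.59 degrees, less where a joint would pass 70% of its speed; a pose out of reach is approached as far as the arm can. A call with a number of a shift or a turn outside -1 to 1 is refused whole. A call with a gripper value outside its range is refused whole. The fingers move at their own pace and stop on an object; the grip force is fixed at half the most. Time passes only in rows, so rows that do not move let the fingers close. It gives the time, the measured TCP pose, the force and the opening at its end, in the units of the state.
- read_state(): the state, without advancing time (a new reading comes with each control period).
- capture(name): name is "side" or "top" or "wrist"; returns the picture (420x560x3 uint8, red, green, blue); there is no depth.
- camera_params(name): a dict with "intrinsics" (3x3 intrinsics, pixels), "R" (3x3) and "t" (3): a world point X has camera coordinates R X + t; the wrist camera has in their place "mount" (4x4, takes a point from camera to tool coordinates, whose origin is the TCP and whose axes are the flange's). Camera axes: x right, y down, z forward; pixel columns grow to the right and rows downward; lengths in m; the calibration is good to about 2 mm. A picture is of the moment at which its call begins: read the wrist's pose just before it. camera_params takes no time and is no camera call.
- hand_in(): hands the job in, once; it reports no verdict.
The state is a dict: "time_s": time; "joint_positions": joint angles; "qvel": joint speeds; "tau": joint torques, N m; "position": TCP position; "tcp_rot": TCP orientation; "force": force on the tool from outside, world axes, zero at the start; "moment": the same for the moment, N m; "opening": opening from 0.0 (shut) to 1.0 (fully open).
Only numpy, scipy, OpenCV 4.12 (cv2) and the standard library are available. Lean on these libraries where they do the work, as an engineer would, in place of code of your own. Each camera call takes 0.05 s, during which the arm holds its last target. There are 200 camera calls.

## Working session

There is one attempt and no reset: what is moved stays moved. The work goes in short steps, Python scripts to look and compute and a tool call to move; the robot and the scene stay as the last step left them, time stands still between calls to the robot, and variables do not carry over. Pictures are saved under pics/ and viewed, about 8 in all and at most 12, crops included, and the job is handed in when it is done.

Besides the shell and the picture viewer there is one more tool, called after "Emit:" as a command line: name --argument value ..., lists and objects as JSON in quotes. play_rows: Moves the arm, as the interface text tells. Its arguments: {"type":"object","properties":{"plan":{"type":"array"}},"required":["plan"]}

```bash
mkdir -p pics
python3 - <<'E'
from rig import *
import cv2,numpy as np
s=read_state();print(s['position'],s['tcp_rot'],s['opening'],s['time_s'])
for n in ['side','top','wrist']:
    im=capture(n);cv2.imwrite(f'pics/{n}0.png',im[:,:,::-1])
    print(n,camera_params(n))
E
```

```text
[ 0.16051586 -0.60327085  0.2215675 ] [[ 9.66443912e-01  2.56877656e-01 -1.85129572e-04]
 [ 2.56877438e-01 -9.66441515e-01  2.18621628e-03]
 [ 3.82673209e-04 -2.16041103e-03 -9.99997593e-01]] 0.9998064751702086 0.0
side {'intrinsics': array([[432.8517708 ,   0.        , 290.18897755],
       [  0.        , 432.8517708 , 212.23537944],
       [  0.        ,   0.        ,   1.        ]]), 'R': array([[-0.86606968, -0.49989299,  0.00550512],
       [-0.28126758,  0.47813613, -0.83203028],
       [ 0.41329391, -0.72214461, -0.55470289]]), 't': array([0.45229804, 0.15973934, 1.32452345])}
top {'intrinsics': array([[491.02904425,   0.        , 282.10421078],
       [  0.        , 491.02904425, 209.10341825],
       [  0.        ,   0.        ,   1.        ]]), 'R': array([[-0.02787642, -0.99952309, -0.01328529],
       [-0.98853469,  0.02953814, -0.14807656],
       [ 0.14839837,  0.00900512, -0.98888666]]), 't': array([0.02413564, 0.53245104, 1.60134518])}
wrist {'intrinsics': array([[305.99295947,   0.        , 277.34072105],
       [  0.        , 305.99295947, 205.91678333],
       [  0.        ,   0.        ,   1.        ]]), 'mount': array([[-3.92682366e-04, -9.61776646e-01, -2.73834857e-01,
         7.60115774e-02],
       [ 9.99999441e-01, -6.46527901e-04,  8.36757205e-04,
        -4.68024113e-04],
       [-9.81815414e-04, -2.73834375e-01,  9.61776362e-01,
        -1.61272922e-01],
       [ 0.00000000e+00,  0.00000000e+00,  0.00000000e+00,
         1.00000000e+00]])}
```

View pics/top0.png

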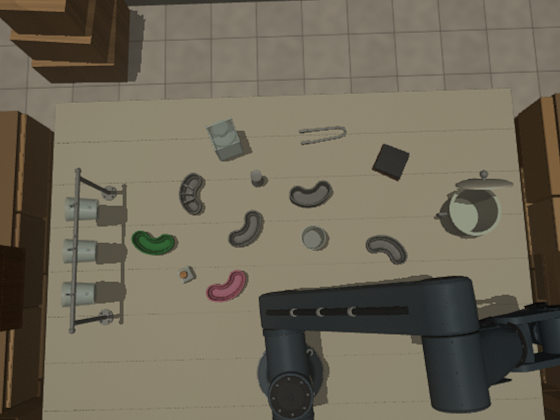

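View pics/side0.png

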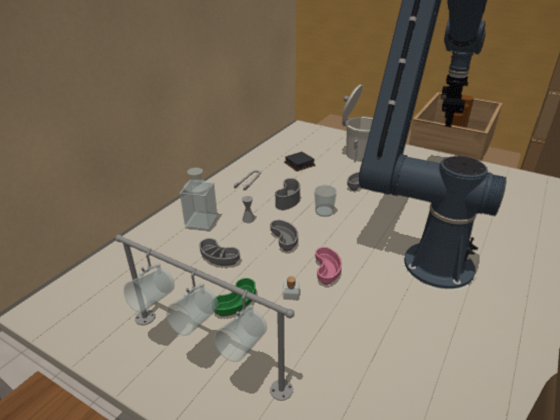

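Top view: grey trays at (311,194), which looks taller in the side view so it is the deep one; plain ones at (246,229) and (386,249); ribbed cube tray at (192,194). The green (154,243) and pink (227,286) look-alikes stay put. Next I fit outlines.

```bash
cat > h.py <<'E'
import numpy as np,cv2
from rig import *
from scipy.optimize import minimize
def outline(hw=.028,n=40):
    R=.058;a=np.radians(48)
    t=np.linspace(-a,a,n)
    arc=lambda r,t:np.c_[r*np.sin(t),r*np.cos(t)-R]
    def cap(s):
        c=arc(R,np.array([s*a]))[0];p=np.linspace(0,np.pi,n)[1:-1]
        return c+hw*np.c_[np.sin(s*a+s*p),np.cos(s*a+s*p)]
    return np.vstack([arc(R+hw,t),cap(1),arc(R-hw,t[::-1]),cap(-1)[::-1]])
def cam(name,s=None):
    c=camera_params(name)
    if name=='wrist':
        T=np.eye(4);T[:3,:3]=s['tcp_rot'];T[:3,3]=s['position'];M=np.linalg.inv(T@c['mount'])
        return c['intrinsics'],M[:3,:3],M[:3,3]
    return c['intrinsics'],np.array(c['R']),np.array(c['t'])
def proj(C,P):
    q=(np.atleast_2d(P)@C[1].T+C[2])@C[0].T
    return q[:,:2]/q[:,2:]
def unproj(C,uv,z):
    d=C[1].T@np.linalg.inv(C[0])@np.array([*uv,1.]);o=-C[1].T@C[2]
    return o+d*(z-o[2])/d[2]
def pts(p,z,hw=.028):
    o=outline(hw);c,s=np.cos(p[2]),np.sin(p[2])
    return np.c_[o@np.array([[c,s],[-s,c]])+p[:2],np.full(len(o),z)]
def sil(C,p,layers,shape,S=4):
    m=np.zeros((shape[0]*S,shape[1]*S),np.uint8)
    for z,hw in layers: cv2.fillPoly(m,[np.round(proj(C,pts(p,z,hw))*S+S/2-.5).astype(np.int32)],1)
    return m
def layers(h):  # h rim height above ledge, deep if .06
    return [(z,.028) for z in np.linspace(.0 if h>.05 else .019,h,6)]+([] if h>.05 else [(0,.015),(.01,.018)])
def fit(C,mask,p0,h,S=4):
    M=cv2.resize(mask,None,fx=S,fy=S,interpolation=cv2.INTER_LINEAR)>0
    f=lambda q:-(lambda m:(m&M).sum()/(m|M).sum())(sil(C,[q[0]/100,q[1]/100,q[2]/10+0],layers(h),mask.shape,S)>0)
    best=min((minimize(f,[p0[0]*100,p0[1]*100,a*10],method='Nelder-Mead',options=dict(initial_simplex=np.array([[p0[0]*100,p0[1]*100,a*10]]+[[p0[0]*100+2*(i==0),p0[1]*100+2*(i==1),a*10+5*(i==2)] for i in range(3)]))) for a in p0[2]),key=lambda r:r.fun)
    return np.array([best.x[0]/100,best.x[1]/100,best.x[2]/10]),-best.fun
E
cat > m.py <<'E'
from h import *
im=cv2.imread('pics/top0.png');C=cam('top')
out=cv2.resize(im[150:310,120:420],None,fx=2.6,fy=2.6,interpolation=cv2.INTER_CUBIC)
for n,uv,h in [('deep',(311,194),.06),('A',(246,229),.04),('B',(386,249),.04),('cube',(192,194),.04),('green',(154,243),.04),('pink',(227,286),.04)]:
    g=im.astype(int);v=g.max(2);
    m=(v<125) if n not in('green','pink') else (np.ptp(g,axis=2)>60)
    m=cv2.morphologyEx(m.astype(np.uint8),cv2.MORPH_CLOSE,np.ones((5,5)))
    k,l,st,ce=cv2.connectedComponentsWithStats(m)
    best=min(range(1,k),key=lambda i:np.hypot(*(ce[i]-uv))+1e3*(st[i][4]<300))
    M=(l==best).astype(np.uint8)
    w=unproj(C,uv,h)
    p,s=fit(C,M,[w[0],w[1],np.arange(-3,3,.75)],h)
    print(n,st[best],p[:2].round(4),np.degrees(p[2]).round(1),'iou',round(s,3))
    for c,z in(((0,0,255),h),):
        cv2.polylines(out,[((proj(C,pts(p,z))-[120,150])*2.6+.8).astype(np.int32)],True,c,1)
for n,uv in dict(tumbler=(315,238),jigger=(257,178),decanter=(228,143),stopper=(188,273)).items(): print(n,unproj(C,uv,.05).round(3))
cv2.imwrite('pics/fit.png',out)
E
python3 m.py
```

```text
deep [289 180  45  29 894] [ 0.5689 -0.0892] 99.9 iou 0.92
A [228 210  37  38 859] [0.4577 0.1193] -224.1 iou 0.883
B [365 235  43  30 809] [ 0.4035 -0.3395] -116.7 iou 0.968
cube [173 173  33  43 905] [0.5948 0.3249] 0.0 iou 0.836
green [ 11  33  80  10 412] [0.4319 0.437 ] -171.9 iou 0.0
pink [ 11  33  80  10 412] [0.2841 0.196 ] -171.9 iou 0.0
tumbler [ 0.432 -0.097  0.05 ]
jigger [0.639 0.09  0.05 ]
decanter [0.764 0.186 0.05 ]
stopper [0.33  0.322 0.05 ]
```

View pics/fit.png

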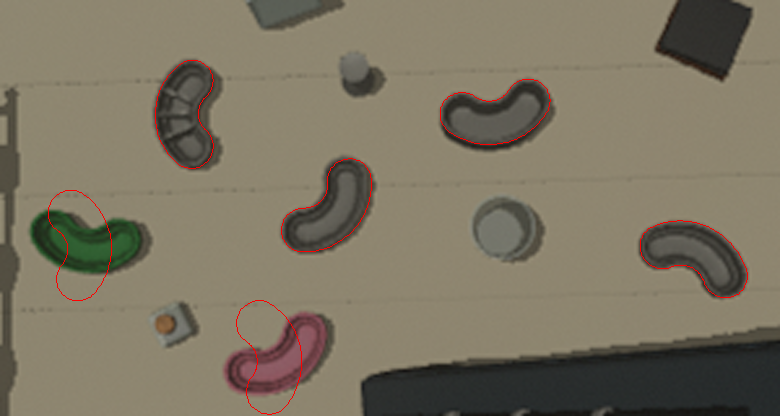

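Fits on the four grey trays look right; the green and pink fits are invalid but not needed. I start with the right plain tray, B, at (386,249).

Emit:
play_rows --plan '[[[0.486,0.528,-0.14,0,0,0.0269,1],[0.486,0.528,-0.14,0,0,0.0269,1],[0.486,0.528,-0.14,0,0,0.0269,1],[0.486,0.528,-0.14,0,0,0.0269,1],[0.486,0.528,-0.14,0,0,0.0269,1],[0.486,0.528,-0.14,0,0,0.0269,1],[0.486,0.528,-0.14,0,0,0.0269,1],[0.486,0.528,-0.14,0,0,0.0269,1],[0.486,0.528,-0.14,0,0,0.0269,1],[0.486,0.528,-0.14,0,0,0.0269,1],[0,0,0,0,0,0,1],[0,0,0,0,0,0,1]]]'

```text
time_s: 1.35
position: [0.4039, -0.3393, 0.1523]
tcp_rot: [[0.448, 0.894, -0.001], [0.894, -0.448, 0.0], [-0.0, -0.001, -1.0]]
force: [-0.8, -0.4, 0.5]
opening: 0.997
```

```bash
cat > w.py <<'E'
# usage: w.py name x y theta_deg rim_z thresh  : wrist look, fit, overlay, correction
import sys;from h import *
n=sys.argv[1];x,y,t,h,th=map(float,sys.argv[2:7])
s=read_state();im=capture('wrist')[:,:,::-1].copy();C=cam('wrist',s)
cv2.imwrite(f'pics/{n}_raw.png',im)
g=cv2.GaussianBlur(im,(3,3),0)
m=(g.max(2)<th).astype(np.uint8)
roi=np.zeros_like(m);c=proj(C,pts([x,y,np.radians(t)],h,.04)).astype(np.int32);cv2.fillPoly(roi,[c],1)
m=cv2.morphologyEx(m&roi,cv2.MORPH_CLOSE,np.ones((7,7)))
# fill
cs,_=cv2.findContours(m,cv2.RETR_EXTERNAL,cv2.CHAIN_APPROX_NONE);big=max(cs,key=cv2.contourArea)
M=np.zeros_like(m);cv2.fillPoly(M,[big],1)
zs=[float(a) for a in sys.argv[7:]]
if zs:
    import h as H; H.layers=lambda q:[(q,.028)]
import h as H
p,i=H.fit(C,M,[x,y,[np.radians(t)-.1,np.radians(t)+.08]],h,2)
psi=np.degrees(np.arctan2(s['tcp_rot'][1,0],s['tcp_rot'][0,0]))
print('t',s['time_s'],'tcp',s['position'].round(4),'psi',psi.round(2),'F',s['force'].round(1),'j',np.round(s['joint_positions'],1),'tilt',s['tcp_rot'][:2,2].round(4))
print('fit',p[:2].round(4),np.degrees(p[2]).round(2),'iou',round(i,3))
print('delta',(p[:2]-s['position'][:2]).round(4),'dpsi',(((np.degrees(p[2])-psi)+90)%180-90).round(2))
cv2.polylines(im,[np.round(cc).astype(np.int32) for cc in [proj(C,pts(p,h))]],True,(0,0,255),1)
cv2.drawContours(im,[big],-1,(0,255,0),1)
cv2.imwrite(f'pics/{n}.png',im)
E
python3 w.py b1 .4035 -.3395 -116.7 .04 110
```

```text
t 1.35 tcp [ 0.4039 -0.3393  0.1523] psi 63.4 F [-0.8 -0.4  0.5] j [-52.2  28.5 100.   -0.   51.5 -25.6] tilt [-0.0006  0.0002]
fit [ 0.4004 -0.3417] -116.71 iou 0.852
delta [-0.0035 -0.0024] dpsi -0.11
```

View pics/b1.png

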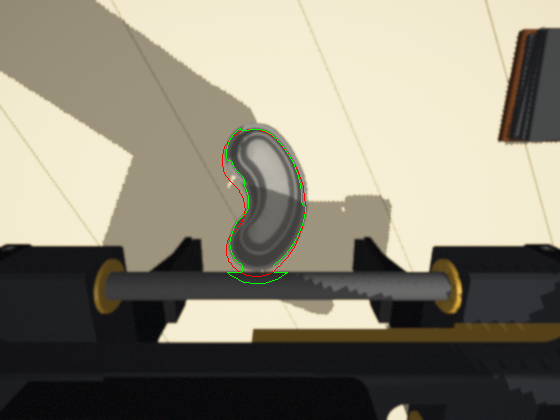

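The wrist view shows tray B at (265,200), its lower end hidden by the gripper below row 270. I switch to a greyness mask and leave out the occluded rows.

```bash
python3 - <<'E'
t=open('w.py').read()
t=t.replace("m=(g.max(2)<th).astype(np.uint8)","gi=g.astype(float);m=((gi[:,:,2]-gi[:,:,0])/(gi.max(2)+1)<th).astype(np.uint8)\nV=np.ones_like(m);V[262:]=0")
t=t.replace("M=np.zeros_like(m);cv2.fillPoly(M,[big],1)","M=np.zeros_like(m);cv2.fillPoly(M,[big],1);M&=V;import h as H;H.VIS=V")
t=t.replace("im=capture('wrist')[:,:,::-1].copy()","im=capture('wrist')[:,:,::-1].copy() if not n.endswith('r') else cv2.imread(f'pics/{n[:-1]}_raw.png')")
open('w.py','w').write(t)
h=open('h.py').read()
h=h.replace("    return m\ndef layers","    return m&cv2.resize(VIS,None,fx=S,fy=S,interpolation=cv2.INTER_NEAREST)\ndef layers")
open('h.py','w').write(h)
E
python3 - <<'E'
import cv2,numpy as np
im=cv2.imread('pics/b1_raw.png').astype(float)
for u,v in [(265,160),(305,205),(303,190),(330,130),(330,230),(250,128),(240,250),(430,150)]:print(u,v,im[v,u],((im[v,u,2]-im[v,u,0])/im[v,u].max()).round(3))
E
python3 w.py b1r .4035 -.3395 -116.7 .04 0.08
```

```text
265 160 [173. 183. 187.] 0.075
305 205 [104. 110. 112.] 0.071
303 190 [139. 146. 148.] 0.061
330 130 [212. 238. 245.] 0.135
330 230 [126. 148. 158.] 0.203
250 128 [117. 123. 125.] 0.064
240 250 [59. 62. 63.] 0.063
430 150 [211. 238. 245.] 0.139
t 1.4 tcp [ 0.4036 -0.3403  0.1526] psi 63.31 F [ 0.  -0.4 -0.2] j [-52.3  28.5 100.   -0.   51.5 -25.6] tilt [-0.0001 -0.0005]
fit [ 0.4027 -0.3412] -117.93 iou 0.921
delta [-0.0009 -0.0009] dpsi -1.24
```

View pics/b1r.png

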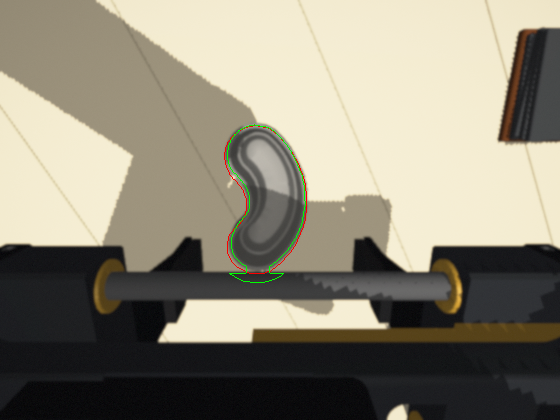

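Emit:
play_rows --plan '[[[-0.02,-0.02,-0.6,0,0,-0.006,1],[0,0,-0.6,0,0,0,1],[0,0,-0.6,0,0,0,1],[0,0,-0.5,0,0,0,1],[0,0,-0.3,0,0,0,1],[0,0,0,0,0,0,1],[0,0,0,0,0,0,-1],[0,0,0,0,0,0,-1],[0,0,0,0,0,0,-1],[0,0,0,0,0,0,-1],[0,0,0,0,0,0,-1],[0,0,0,0,0,0,-1]]]'

```text
time_s: 2.6
position: [0.4025, -0.341, 0.0232]
tcp_rot: [[0.466, 0.885, -0.0], [0.885, -0.466, -0.0], [-0.0, 0.0, -1.0]]
force: [-1.1, 1.0, 6.8]
opening: 0.655
```

Emit:
play_rows --plan '[[[0,0,0.4,0,0,0,-1],[0,0,0.6,0,0,0,-1],[0.06,0.552,0.454,0,0,-0.0401,-1],[0.06,0.552,0.454,0,0,-0.0401,-1],[0.06,0.552,0.454,0,0,-0.0401,-1],[0.06,0.552,0.454,0,0,-0.0401,-1],[0.06,0.552,0.454,0,0,-0.0401,-1],[0.06,0.552,0.454,0,0,-0.0401,-1],[0.06,0.552,0.454,0,0,-0.0401,-1],[0.06,0.552,0.454,0,0,-0.0401,-1],[0.06,0.552,0.454,0,0,-0.0401,-1],[0.06,0.552,0.454,0,0,-0.0401,-1]]]'

```text
time_s: 3.8
position: [0.4318, -0.0633, 0.2998]
tcp_rot: [[0.984, -0.178, -0.001], [-0.178, -0.984, 0.001], [-0.001, -0.001, -1.0]]
force: [0.2, -0.2, -3.3]
opening: 0.655
```

Emit:
play_rows --plan '[[[0,0,0,0,0,0,-1],[0,0,0,0,0,0,-1]]]'

```text
time_s: 4.0
position: [0.4322, -0.0645, 0.2993]
tcp_rot: [[0.986, -0.17, -0.0], [-0.17, -0.986, -0.001], [-0.0, 0.001, -1.0]]
force: [0.2, -0.1, -3.4]
opening: 0.651
```

```bash
sed -i 's/V\[262:\]=0/V[int(__import__("os").environ.get("VR",262)):]=0/' w.py; VR=118 python3 w.py d1 .5689 -.0892 99.9 .06 0.09
```

```text
t 4.0 tcp [ 0.4322 -0.0645  0.2993] psi -9.76 F [ 0.2 -0.1 -3.4] j [-23.2   9.7 101.6  -0.   68.6  76.6] tilt [-0.0001 -0.0006]
fit [ 0.5689 -0.0861] 99.52 iou 0.892
delta [ 0.1368 -0.0216] dpsi -70.72
```

View pics/d1.png

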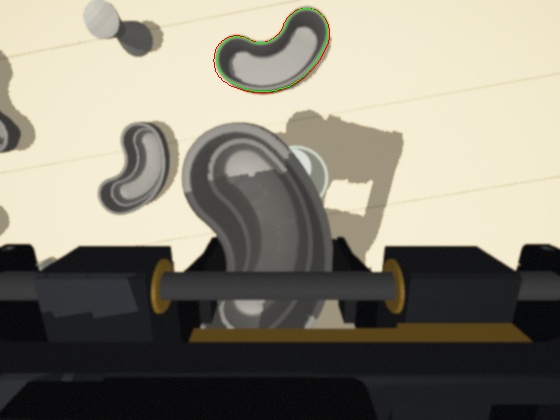

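Top shows the deep tray at (272,50), well fitted; the held tray B is in front. I check how the held tray sits in the tool using the same picture.

```bash
cat > held.py <<'E'
import sys;from h import *;import h as H
n,dz,k=sys.argv[1],float(sys.argv[2]),float(sys.argv[3])
s=read_state();C=cam('wrist',s);im=cv2.imread(f'pics/{n}_raw.png');g=cv2.GaussianBlur(im,(3,3),0).astype(float)
R=s['tcp_rot'];psi=np.arctan2(R[1,0],R[0,0]);z=s['position'][2]+dz
m=((g[:,:,2]-g[:,:,0])/(g.max(2)+1)<.09).astype(np.uint8)
V=np.zeros_like(m);V[112:236]=1;V[:205,288:]=0
p0=[*s['position'][:2],psi+np.pi*k]
roi=np.zeros_like(m);cv2.fillPoly(roi,[proj(C,pts(p0,z,.034)).astype(np.int32)],1);V&=roi
H.VIS=V;H.layers=lambda q:[(q,.028)]
M=cv2.morphologyEx(m,cv2.MORPH_CLOSE,np.ones((7,7)))&V
p,i=H.fit(C,M,[p0[0],p0[1],[p0[2]-.05,p0[2]+.05]],z,2)
d=R[:2,:2].T@(p[:2]-s['position'][:2])
print('held offset in tool xy',d.round(4),'dtheta',np.degrees(p[2]-p0[2]).round(2),'iou',round(i,3))
E
python3 held.py d1 .017 1
```

```text
held offset in tool xy [ 0.0017 -0.0015] dtheta -3.29 iou 0.978
```

Emit:
play_rows --plan '[[[0.274,-0.045,-0.3,0,0,-0.0392,-1],[0.274,-0.045,-0.3,0,0,-0.0392,-1],[0.274,-0.045,-0.3,0,0,-0.0392,-1],[0.274,-0.045,-0.3,0,0,-0.0392,-1],[0.274,-0.045,-0.3,0,0,-0.0392,-1],[0.274,-0.045,-0.3,0,0,-0.0392,-1],[0.274,-0.045,-0.3,0,0,-0.0392,-1],[0.274,-0.045,-0.3,0,0,-0.0392,-1],[0.274,-0.045,-0.3,0,0,-0.0392,-1],[0.274,-0.045,-0.3,0,0,-0.0392,-1],[0,0,-0.6,0,0,0,-1],[0,0,-0.4,0,0,0,-1]]]'

```text
time_s: 5.25
position: [0.5681, -0.0886, 0.096]
tcp_rot: [[0.164, -0.986, -0.005], [-0.986, -0.164, 0.001], [-0.002, 0.004, -1.0]]
force: [-1.4, 0.5, -3.8]
opening: 0.656
```

Emit:
play_rows --plan '[[[0,0,-0.1,0,0,0,-1],[0,0,0,0,0,0,-1],[0,0,0,0,0,0,-1]]]'

```text
time_s: 5.55
position: [0.5699, -0.0882, 0.0948]
tcp_rot: [[0.164, -0.986, 0.001], [-0.986, -0.164, -0.0], [0.0, -0.001, -1.0]]
force: [0.1, 0.0, -3.9]
opening: 0.654
```

Run:
```python
from h import *
C=cam('side');im=capture('side')[:,:,::-1]
u,v=proj(C,[.569,-.087,.08])[0].astype(int);print(u,v)
cv2.imwrite('pics/s1.png',cv2.resize(im[v-60:v+60,u-80:u+80],None,fx=4.5,fy=4.5,interpolation=cv2.INTER_CUBIC))
print(read_state()['force'],read_state()['joint_positions'])
```

```text
291 182
[ 0.62758422 -0.46366987 -2.60533425] [-1.98780583e+01  3.64955115e+01  9.52948958e+01 -2.22280387e-03
  4.80999020e+01  1.50656687e+02]
```

View pics/s1.png

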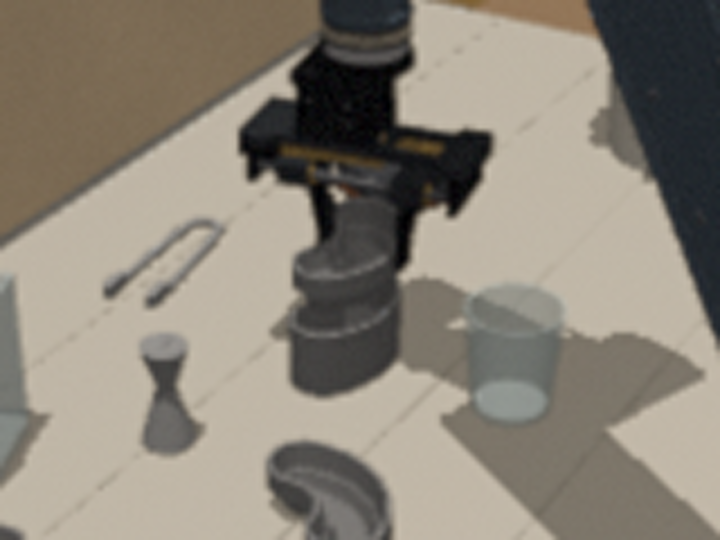

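Seventh picture: held tray is right above the deep tray, same way round. Lowering gently.

Emit:
play_rows --plan '[[[0,0.02,-0.12,0,0,0,-1],[0,0,-0.1,0,0,0,-1],[0,0,-0.08,0,0,0,-1],[0,0,-0.06,0,0,0,-1],[0,0,-0.06,0,0,0,-1],[0,0,-0.06,0,0,0,-1],[0,0,-0.04,0,0,0,-1],[0,0,-0.02,0,0,0,-1],[0,0,0,0,0,0,-1]]]'

```text
time_s: 6.5
position: [0.5695, -0.0865, 0.0674]
tcp_rot: [[0.165, -0.986, -0.0], [-0.986, -0.165, 0.0], [-0.0, 0.0, -1.0]]
force: [0.6, 0.1, -3.4]
opening: 0.655
```

Emit:
play_rows --plan '[[[0,0,-0.02,0,0,0,-1],[0,0,-0.02,0,0,0,-1],[0,0,0,0,0,0,-1]]]'

```text
time_s: 6.8
position: [0.5695, -0.0865, 0.0655]
tcp_rot: [[0.165, -0.986, -0.0], [-0.986, -0.165, 0.0], [-0.0, 0.0, -1.0]]
force: [-0.5, -0.5, -3.0]
opening: 0.655
```

Emit:
play_rows --plan '[[[0,0,-0.02,0,0,0,-1],[0,0,0,0,0,0,-1]]]'

```text
time_s: 7.0
position: [0.5696, -0.0865, 0.0645]
tcp_rot: [[0.165, -0.986, 0.0], [-0.986, -0.165, -0.0], [0.0, -0.0, -1.0]]
force: [1.1, 0.5, -2.1]
opening: 0.655
```

Emit:
play_rows --plan '[[[0,0,-0.012,0,0,0,-1],[0,0,-0.01,0,0,0,-1],[0,0,0,0,0,0,-1]]]'

```text
time_s: 7.3
position: [0.5696, -0.0865, 0.0643]
tcp_rot: [[0.165, -0.986, 0.0], [-0.986, -0.165, -0.0], [0.0, -0.0, -1.0]]
force: [-1.4, 1.6, 5.1]
opening: 0.656
```

Seated: contact showed at z 64.3 mm, expected 64.2. Release and rise.

Emit:
play_rows --plan '[[[0,0,0,0,0,0,0.6],[0,0,0,0,0,0,1],[0,0,0,0,0,0,1],[0,0,0,0,0,0,1],[0,0,0.3,0,0,0,1],[0,0,0.6,0,0,0,1],[0,0,0.8,0,0,0,1],[0,0,0.8,0,0,0,1]]]'

```text
time_s: 8.1
position: [0.5691, -0.0863, 0.1891]
tcp_rot: [[0.165, -0.986, -0.002], [-0.986, -0.165, 0.001], [-0.001, 0.001, -1.0]]
force: [0.5, -0.2, 0.4]
opening: 1.0
```

Emit:
play_rows --plan '[[[-0.224,0.412,-0.05,0,0,0.0202,1],[-0.224,0.412,-0.05,0,0,0.0202,1],[-0.224,0.412,-0.05,0,0,0.0202,1],[-0.224,0.412,-0.05,0,0,0.0202,1],[-0.224,0.412,-0.05,0,0,0.0202,1],[-0.224,0.412,-0.05,0,0,0.0202,1],[-0.224,0.412,-0.05,0,0,0.0202,1],[-0.224,0.412,-0.05,0,0,0.0202,1],[-0.224,0.412,-0.05,0,0,0.0202,1],[-0.224,0.412,-0.05,0,0,0.0202,1],[0,0,0,0,0,0,1],[0,0,0,0,0,0,1]]]'

```text
time_s: 9.3
position: [0.4578, 0.1196, 0.1635]
tcp_rot: [[0.718, -0.696, 0.001], [-0.696, -0.718, -0.0], [0.001, -0.0, -1.0]]
force: [1.1, -0.3, 0.4]
opening: 1.001
```

```bash
python3 w.py a1 .4577 .1193 135.9 .04 0.09
python3 - <<'E'
from h import *
cv2.imwrite('pics/s2.png',capture('side')[:,:,::-1])
a=cv2.imread('pics/a1.png');b=cv2.imread('pics/s2.png')[110:260,190:390]
cv2.imwrite('pics/c2.png',np.hstack([a[:300,80:460],cv2.resize(b,(400,300),interpolation=cv2.INTER_CUBIC)]))
E
```

```text
t 9.3 tcp [0.4578 0.1196 0.1635] psi -44.12 F [ 1.1 -0.3  0.4] j [  1.1  23.9 107.   -0.   49.1 135.2] tilt [ 0.0006 -0.0003]
fit [0.461  0.1268] 138.34 iou 0.92
delta [0.0032 0.0072] dpsi 2.46
```

View pics/c2.png

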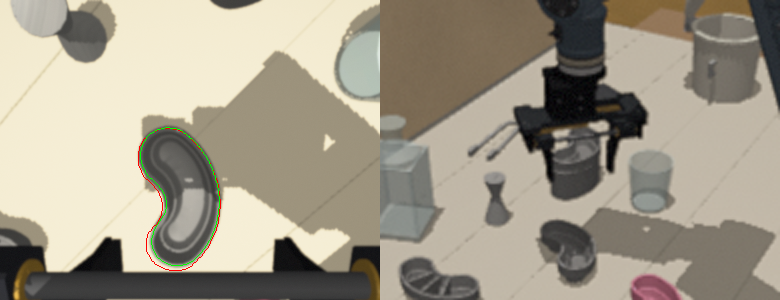

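Left: tray A fitted under the gripper; right: tray B sits in the deep tray. Grasping A.

Emit:
play_rows --plan '[[[0.064,0.144,-0.5,0,0,0.0133,1],[0,0,-0.6,0,0,0,1],[0,0,-0.6,0,0,0,1],[0,0,-0.6,0,0,0,1],[0,0,-0.35,0,0,0,1],[0,0,-0.16,0,0,0,1],[0,0,0,0,0,0,1],[0,0,0,0,0,0,-1],[0,0,0,0,0,0,-1],[0,0,0,0,0,0,-1],[0,0,0,0,0,0,-1],[0,0,0,0,0,0,-1]]]'

```text
time_s: 10.6
position: [0.4607, 0.1266, 0.0235]
tcp_rot: [[0.746, -0.666, 0.0], [-0.666, -0.746, -0.0], [0.0, 0.0, -1.0]]
force: [-0.8, -2.2, 4.9]
opening: 0.652
```

Emit:
play_rows --plan '[[[0,0,0.4,0,0,0,-1],[0,0,0.8,0,0,0,-1],[0,0,0.9,0,0,0,-1],[0,0,0.9,0,0,0,-1],[0.272,-0.533,0,0,0,-0.0268,-1],[0.272,-0.533,0,0,0,-0.0268,-1],[0.272,-0.533,0,0,0,-0.0268,-1],[0.272,-0.533,0,0,0,-0.0268,-1],[0.272,-0.533,0,0,0,-0.0268,-1],[0.272,-0.533,0,0,0,-0.0268,-1],[0.272,-0.533,0,0,0,-0.0268,-1],[0.272,-0.533,0,0,0,-0.0268,-1]]]'

```text
time_s: 11.8
position: [0.5691, -0.0872, 0.1722]
tcp_rot: [[0.164, -0.986, -0.002], [-0.986, -0.164, 0.001], [-0.001, 0.002, -1.0]]
force: [-0.4, -0.3, -2.3]
opening: 0.654
```

Emit:
play_rows --plan '[[[0,0,-0.6,0,0,0,-1],[0,0,-0.5,0,0,0,-1],[0,0,0,0,0,0,-1],[0,0,0,0,0,0,-1]]]'

```text
time_s: 12.2
position: [0.5688, -0.0861, 0.1174]
tcp_rot: [[0.168, -0.986, -0.002], [-0.986, -0.168, 0.001], [-0.001, 0.002, -1.0]]
force: [-0.1, 0.9, -1.8]
opening: 0.654
```

```bash
cat > sd.py <<'E'
import sys
from h import *
C=cam('side');im=capture('side')[:,:,::-1]
u,v=proj(C,[.569,-.087,.1])[0].astype(int)
cv2.imwrite(sys.argv[1],cv2.resize(im[v-50:v+50,u-65:u+65],None,fx=5,fy=5,interpolation=cv2.INTER_CUBIC))
s=read_state();print(s['position'],np.degrees(np.arctan2(s['tcp_rot'][1,0],s['tcp_rot'][0,0])),s['force'])
E
python3 sd.py pics/s3.png
```

```text
[ 0.56985715 -0.08635486  0.11842821] -80.33127443094584 [-0.18895845 -0.47276488 -2.09304501]
```

View pics/s3.png

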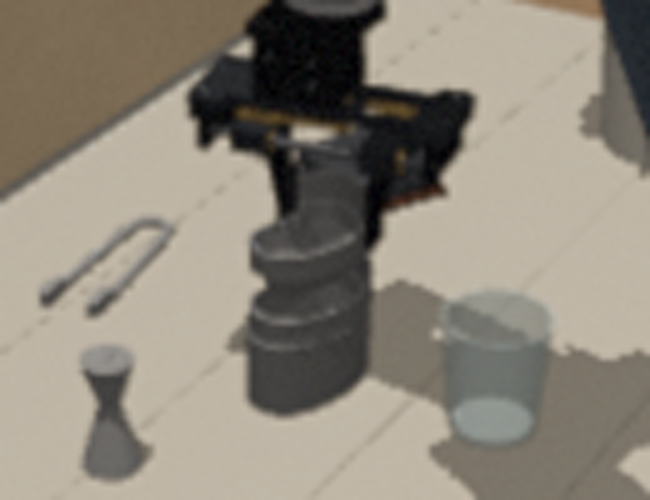

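Tray B sits flush on the deep tray and A is aligned above it. Lowering.

Emit:
play_rows --plan '[[[0,0,-0.14,0,0,0,-1],[0,0,-0.12,0,0,0,-1],[0,0,-0.08,0,0,0,-1],[0,0,-0.06,0,0,0,-1],[0,0,-0.06,0,0,0,-1],[0,0,-0.06,0,0,0,-1],[0,0,-0.05,0,0,0,-1],[0,0,-0.02,0,0,0,-1],[0,0,0,0,0,0,-1]]]'

```text
time_s: 13.15
position: [0.5695, -0.0865, 0.0883]
tcp_rot: [[0.168, -0.986, -0.0], [-0.986, -0.168, 0.0], [-0.0, 0.0, -1.0]]
force: [-0.6, 0.9, -3.5]
opening: 0.655
```

Emit:
play_rows --plan '[[[0,0,-0.016,0,0,0,-1],[0,0,0,0,0,0,-1]]]'

```text
time_s: 13.35
position: [0.5696, -0.0865, 0.0877]
tcp_rot: [[0.168, -0.986, 0.0], [-0.986, -0.168, -0.0], [0.0, -0.0, -1.0]]
force: [0.2, -1.0, -3.0]
opening: 0.651
```

Emit:
play_rows --plan '[[[0,0,-0.016,0,0,0,-1],[0,0,-0.016,0,0,0,-1],[0,0,0,0,0,0,-1]]]'

```text
time_s: 13.65
position: [0.5695, -0.0865, 0.0859]
tcp_rot: [[0.168, -0.986, -0.0], [-0.986, -0.168, 0.0], [-0.0, 0.0, -1.0]]
force: [0.6, 0.7, -2.8]
opening: 0.654
```

Emit:
play_rows --plan '[[[0,0,-0.012,0,0,0,-1],[0,0,0,0,0,0,-1]]]'

```text
time_s: 13.85
position: [0.5696, -0.0865, 0.0856]
tcp_rot: [[0.168, -0.986, 0.0], [-0.986, -0.168, -0.0], [0.0, -0.0, -1.0]]
force: [-0.1, -0.1, -1.7]
opening: 0.651
```

Emit:
play_rows --plan '[[[0,0,-0.008,0,0,0,-1],[0,0,-0.008,0,0,0,-1],[0,0,0,0,0,0,-1]]]'

```text
time_s: 14.15
position: [0.5696, -0.0865, 0.0855]
tcp_rot: [[0.168, -0.986, 0.0], [-0.986, -0.168, -0.0], [0.0, -0.0, -1.0]]
force: [-2.4, 0.7, 5.0]
opening: 0.655
```

Emit:
play_rows --plan '[[[0,0,0,0,0,0,0.6],[0,0,0,0,0,0,1],[0,0,0,0,0,0,1],[0,0,0,0,0,0,1],[0,0,0.3,0,0,0,1],[0,0,0.6,0,0,0,1],[0,0,0.8,0,0,0,1],[0,0,0.8,0,0,0,1]]]'

```text
time_s: 14.95
position: [0.5691, -0.0864, 0.2103]
tcp_rot: [[0.168, -0.986, -0.002], [-0.986, -0.168, 0.001], [-0.001, 0.001, -1.0]]
force: [1.0, -0.8, 0.4]
opening: 1.002
```

Emit:
play_rows --plan '[[[0.042,0.685,-0.075,0,0,0.0372,1],[0.042,0.685,-0.075,0,0,0.0372,1],[0.042,0.685,-0.075,0,0,0.0372,1],[0.042,0.685,-0.075,0,0,0.0372,1],[0.042,0.685,-0.075,0,0,0.0372,1],[0.042,0.685,-0.075,0,0,0.0372,1],[0.042,0.685,-0.075,0,0,0.0372,1],[0.042,0.685,-0.075,0,0,0.0372,1],[0.042,0.685,-0.075,0,0,0.0372,1],[0.042,0.685,-0.075,0,0,0.0372,1],[0.042,0.685,-0.075,0,0,0.0372,1],[0.042,0.685,-0.075,0,0,0.0372,1]]]'

```text
time_s: 16.15
position: [0.5946, 0.3259, 0.1641]
tcp_rot: [[1.0, 0.005, -0.0], [0.005, -1.0, -0.0], [-0.0, 0.0, -1.0]]
force: [0.6, 0.0, 0.3]
opening: 1.002
```

Emit:
play_rows --plan '[[[0,0,0,0,0,0,1],[0,0,0,0,0,0,1]]]'

```text
time_s: 16.35
position: [0.5942, 0.325, 0.164]
tcp_rot: [[1.0, 0.001, -0.001], [0.001, -1.0, -0.001], [-0.001, 0.001, -1.0]]
force: [-0.5, -0.5, -0.6]
opening: 1.0
```

```bash
python3 w.py c1 .5948 .3249 0 .04 0.09; python3 sd.py pics/s4.png; python3 -c "
import cv2,numpy as np
a=cv2.imread('pics/c1.png')[:300,80:460];b=cv2.imread('pics/s4.png')
cv2.imwrite('pics/c3.png',np.hstack([a,cv2.resize(b,(390,300))]))"
```

```text
t 16.35 tcp [0.5942 0.325  0.164 ] psi 0.05 F [-0.5 -0.5 -0.6] j [ 19.3  37.9  77.   -0.   65.1 109.2] tilt [-0.0009 -0.0008]
fit [0.5967 0.3302] -0.66 iou 0.915
delta [0.0025 0.0051] dpsi -0.71
[0.59462096 0.32353306 0.16439498] -0.07177355564446379 [ 0.27631928 -0.41569837 -0.28032936]
```

View pics/c3.png

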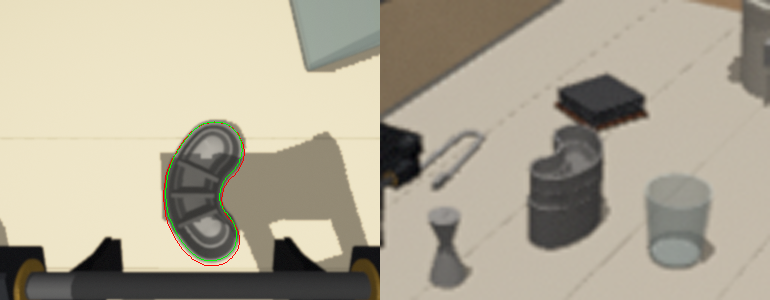

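Left: cube tray with central rib at mid-waist, fit good; right: A is flush on the pile. Grasping the cube tray.

Emit:
play_rows --plan '[[[0.045,0.1,-0.5,0,0,-0.003,1],[0,0,-0.6,0,0,0,1],[0,0,-0.6,0,0,0,1],[0,0,-0.6,0,0,0,1],[0,0,-0.35,0,0,0,1],[0,0,-0.17,0,0,0,1],[0,0,0,0,0,0,1],[0,0,0,0,0,0,-1],[0,0,0,0,0,0,-1],[0,0,0,0,0,0,-1],[0,0,0,0,0,0,-1],[0,0,0,0,0,0,-1]]]'

```text
time_s: 17.65
position: [0.5973, 0.3295, 0.0244]
tcp_rot: [[1.0, -0.009, 0.001], [-0.009, -1.0, -0.0], [0.001, 0.0, -1.0]]
force: [-0.5, 0.1, 2.3]
opening: 0.653
```

Emit:
play_rows --plan '[[[0,0,0.4,0,0,0,-1],[0,0,0.8,0,0,0,-1],[0,0,0.9,0,0,0,-1],[0,0,0.9,0,0,0,-1],[-0.0396,-0.594,0,0,0,0.0398,-1],[-0.0396,-0.594,0,0,0,0.0398,-1],[-0.0396,-0.594,0,0,0,0.0398,-1],[-0.0396,-0.594,0,0,0,0.0398,-1],[-0.0396,-0.594,0,0,0,0.0398,-1],[-0.0396,-0.594,0,0,0,0.0398,-1],[-0.0396,-0.594,0,0,0,0.0398,-1]]]'

```text
time_s: 18.75
position: [0.5821, 0.1205, 0.173]
tcp_rot: [[0.644, 0.765, -0.002], [0.765, -0.644, 0.0], [-0.001, -0.001, -1.0]]
force: [-0.1, 0.0, -2.5]
opening: 0.652
```

Emit:
play_rows --plan '[[[-0.0396,-0.594,0,0,0,0.0398,-1],[-0.0396,-0.594,0,0,0,0.0398,-1],[-0.0396,-0.594,0,0,0,0.0398,-1],[-0.0396,-0.594,0,0,0,0.0398,-1],[-0.0396,-0.594,0,0,0,0.0398,-1],[-0.0396,-0.594,0,0,0,0.0398,-1],[-0.0396,-0.594,0,0,0,0.0398,-1],[0,0,-0.4,0,0,0,-1],[0,0,-0.3,0,0,0,-1],[0,0,0,0,0,0,-1],[0,0,0,0,0,0,-1]]]'

```text
time_s: 19.85
position: [0.5689, -0.086, 0.1382]
tcp_rot: [[-0.17, 0.986, -0.001], [0.986, 0.17, 0.001], [0.001, -0.001, -1.0]]
force: [1.0, 0.0, -2.9]
opening: 0.654
```

```bash
python3 sd.py pics/s5.png
```

```text
[ 0.56949301 -0.08611376  0.13890682] 99.77331819965038 [-0.1354223   0.01717817 -2.40162247]
```

View pics/s5.png

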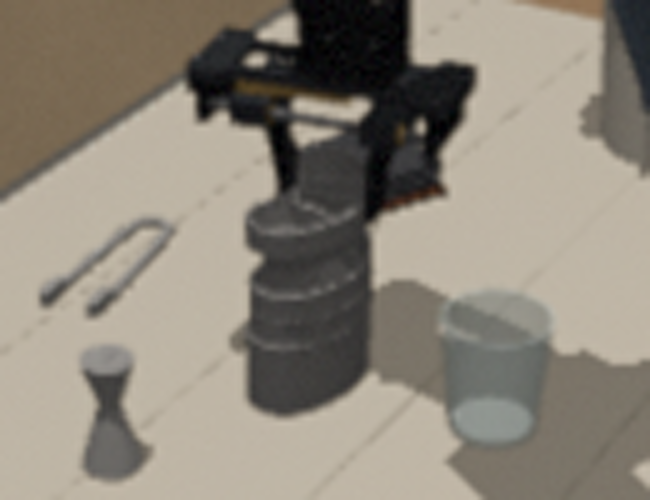

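Aligned within about a millimetre, the right way round. Lowering.

Emit:
play_rows --plan '[[[0,0,-0.14,0,0,0,-1],[0,0,-0.1,0,0,0,-1],[0,0,-0.08,0,0,0,-1],[0,0,-0.06,0,0,0,-1],[0,0,-0.06,0,0,0,-1],[0,0,-0.06,0,0,0,-1],[0,0,-0.04,0,0,0,-1],[0,0,-0.02,0,0,0,-1],[0,0,0,0,0,0,-1]]]'

```text
time_s: 20.8
position: [0.5693, -0.0863, 0.1105]
tcp_rot: [[-0.169, 0.986, -0.0], [0.986, 0.169, 0.0], [0.0, -0.0, -1.0]]
force: [-0.5, -0.1, -3.4]
opening: 0.652
```

Emit:
play_rows --plan '[[[0,0,-0.016,0,0,0,-1],[0,0,0,0,0,0,-1]]]'

```text
time_s: 21.0
position: [0.5694, -0.0863, 0.1099]
tcp_rot: [[-0.169, 0.986, 0.0], [0.986, 0.169, -0.0], [-0.0, 0.0, -1.0]]
force: [1.4, 0.4, -1.9]
opening: 0.656
```

Emit:
play_rows --plan '[[[0,0,-0.016,0,0,0,-1],[0,0,-0.016,0,0,0,-1],[0,0,0,0,0,0,-1]]]'

```text
time_s: 21.3
position: [0.5693, -0.0865, 0.1083]
tcp_rot: [[-0.17, 0.986, -0.0], [0.986, 0.17, -0.0], [-0.0, -0.0, -1.0]]
force: [0.4, -1.8, -2.3]
opening: 0.654
```

Emit:
play_rows --plan '[[[0,0,-0.012,0,0,0,-1],[0,0,0,0,0,0,-1]]]'

```text
time_s: 21.5
position: [0.5693, -0.0866, 0.1078]
tcp_rot: [[-0.17, 0.986, 0.0], [0.986, 0.17, -0.0], [-0.0, -0.0, -1.0]]
force: [-0.8, -1.5, -1.0]
opening: 0.653
```

Emit:
play_rows --plan '[[[0,0,-0.01,0,0,0,-1],[0,0,-0.008,0,0,0,-1],[0,0,0,0,0,0,-1]]]'

```text
time_s: 21.8
position: [0.5694, -0.0866, 0.1074]
tcp_rot: [[-0.17, 0.985, 0.0], [0.985, 0.17, -0.001], [-0.001, 0.0, -1.0]]
force: [-3.6, -1.1, 5.4]
opening: 0.652
```

Seated at 107.4 mm as expected. Release, rise and move aside.

Emit:
play_rows --plan '[[[0,0,0,0,0,0,0.6],[0,0,0,0,0,0,1],[0,0,0,0,0,0,1],[0,0,0,0,0,0,1],[0,0,0.3,0,0,0,1],[0,0,0.6,0,0,0,1],[0,0,0.8,0,0,0,1],[0,0,0.8,0,0,0,1],[-0.4,0.6,0.2,0,0,0,1],[-0.4,0.6,0.2,0,0,0,1],[-0.4,0.6,0.2,0,0,0,1],[0,0,0,0,0,0,1]]]'

```text
time_s: 23.0
position: [0.5066, 0.0071, 0.2628]
tcp_rot: [[-0.173, 0.985, -0.001], [0.985, 0.173, 0.002], [0.002, -0.0, -1.0]]
force: [-0.2, -0.6, 0.3]
opening: 1.002
```

```bash
python3 sd.py pics/s6.png; python3 -c "
from h import *
im=capture('top')[:,:,::-1];im0=cv2.imread('pics/top0.png')
cv2.imwrite('pics/c4.png',np.hstack([cv2.resize(cv2.imread('pics/s6.png'),(390,300)),cv2.resize(im[110:320,120:420],(400,300))]))"
```

```text
[0.50841918 0.00533176 0.26248405] 99.9134068626382 [ 0.1946303  -1.15855145  0.13980909]
```

View pics/c4.png

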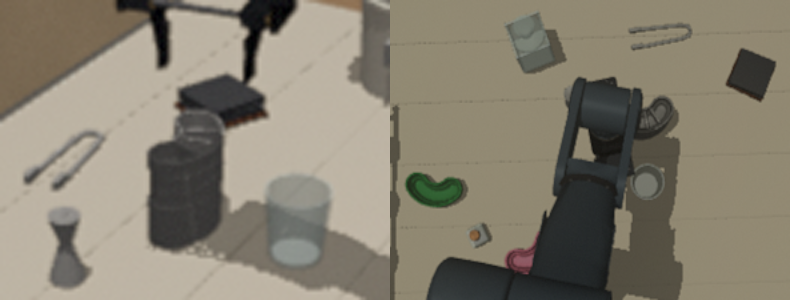

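Four-level pile, upright and flush; bystanders in place. Handing in.

```bash
python3 -c "
from rig import *
print(hand_in())"
```

```text
the job is handed in; nothing more can be done
None
```

The trays are in one nested pile and the job is handed in at about 23 s of the 72 s allowed. From the bottom: the deep tray where it stood, then the plain tray from the robot's right, the other plain tray, and the cube tray on top.

- **Fit:** each tray was lowered slowly and made contact within about 0.1 mm of the height expected for a foot fully home. The touch force was about 5 to 9 N.
- **Final pictures:** in the last side view the pile stands upright with its collars flush and the gripper clear. In the last top view I could see the decanter, tongs, coasters, tumbler, stopper and the green tray in place. The side view also shows the jigger standing.
- **Not fully seen:** the arm hid part of the pile and of the pink tray in that last top view. I did not take a final measurement of the bystanders' positions.
- **Disagreements:**
  - The overhead camera put the second plain tray about 8 mm, the cube tray about 6 mm and the deep tray about 3 mm from where the wrist camera did. I used the wrist camera, and the grasps and fits agreed with it.
  - One partial view suggested the first tray was turned 3° in the grip. I judged that to be fit error, and the tray seated fully.

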